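# Set and lock the strip bender's angle pointer

### The job

Set the angle on the strip bender: with one fingertip gently push the red-tipped pointer arm round until it points at the middle of the yellow magnet, and let it rest there. Then push the orange lock lever round by its arm, fully home, to the end of its swing towards the pointer's hub, without disturbing the pointer. Grip nothing, leave the other things on the bench where they are, and finish clear of everything.

Things in the scene. Friction and masses are not known exactly. Their poses are not given: they have to be found in the camera images.
- bed: grey steel bed plate of the strip bender, fixed, 260 (x) by 480 (y) by 20 mm thick. Origin: centre of its underside, on the bench; x points away from the robot (up to 15 degrees askew), y left, z up. Black ticks lie in an arc 114 to 134 mm from the pointer's pivot. Two fixed steel rollers, 20 mm diameter, tops 52 mm above the bench, stand at bed x -112 mm, y +55 and -55 mm
- pivot (a point): the pointer's pivot axis (vertical), at bed x -85 mm, y 0, 55 mm above the bench
- pointer_tip (a point): outer end of the pointer's red tip, top edge, 135 mm from the pivot, 55 mm above the bench; x axis outward along the pointer, y to its left, z up. The pointer is an aluminium bar 14 mm wide, from 30 to 55 mm above the bench, from a dark round hub (52 mm diameter, top 58 mm, steel pin to 66 mm) out to 112 mm, then a red tip narrowing from 10 to 4 mm
- pointer (a joint): angle of the pointer about its pivot, rad: 0 when it points along the bed's +x, growing counter-clockwise seen from above, stops at -1.2 and 1.2. It has only friction (about 2 N of push at 110 mm from the pivot), no spring, and stays where it is left
- yellow_magnet: the target: yellow disc magnet 30 mm in diameter, 10 mm high, stuck fast on the bed just beyond the arc of ticks, to the left or right of the pointer; origin at the centre of its underside, on the bed's top (20 mm above the bench)
- green_magnet: green disc magnet of the same size, stuck fast on the other side; not to be pointed at
- lever_pivot (a point): the lock lever's pivot axis (vertical), at bed x -85 mm, y -200 mm, 55 mm above the bench
- lever_knob (a point): centre of the top of the black knob (22 mm diameter, standing from 31 to 73 mm above the bench) at the end of the lock lever, 85 mm from the lever's pivot. The lever is an orange bar 12 mm wide, standing from 31 to 53 mm above the bench, from a steel hub of 40 mm diameter (top 58 mm) to the knob
- lever (a joint): angle of the lock lever, rad: 0 when it points along the bed's +x (unlocked; starts at 0 to 0.25), growing counter-clockwise seen from above to its stop at 1.57, where it points along the bed's +y, at the pointer's hub (locked). Only friction (about 2 N of push at 65 mm from its pivot); it stays where it is left. It does not stiffen or move the pointer
- tape: loose green roll of tape standing flat on the bed's left rear part, 80 mm across, 60 mm bore, 45 mm high; origin at the centre of its underside
- sign_block: loose black block with a yellow face on top, 54 by 164 mm, 78 mm high, on the bench left of the bed; long side along its y; origin at the centre of its underside
- screwdriver: loose screwdriver lying on the bench right of the bed
- glue: loose white bottle with an orange cap, 48 mm in diameter, 100 mm high, standing on the bench right of the bed; origin at the centre of its underside
Not all that is in view belongs to the job. Several things look just like the screwdriver: the one meant starts farthest from the robot's base. There is more than one size of the glue; the one meant has the size given above.

How it is judged:
On the way, in this order (a step that is already met when the one before it is completed fails the run):
1. the pointer rests pointing at the middle of the yellow magnet (y of yellow_magnet in the frame of pointer_tip between -0.007 and 0.007 m and x of yellow_magnet in the frame of pointer_tip above 0 m and velocity of joint pointer between -0.03 and 0.03 rad/s), for 0.4 s.
2. after that, the lock lever is pushed home with the pointer still on the magnet (y of yellow_magnet in the frame of pointer_tip between -0.007 and 0.007 m and x of yellow_magnet in the frame of pointer_tip above 0 m and value of joint lever above 1.42 rad), for 0.2 s.
At the end, for the whole second after the job is handed in: the line along the pointer passes within 7 mm of the middle of the yellow magnet and the pointer is still; the lock lever is home (beyond 1.42 rad of 1.57); tape, sign block, screwdriver and glue stand at rest within 15 mm of where they began (all of step 2 and velocity of joint pointer between -0.03 and 0.03 rad/s and linear speed of each of tape, sign_block, screwdriver, glue below 0.02 m/s and distance of each of tape, sign_block, screwdriver, glue from where it was at the start of the episode below 0.015 m); the robot touches nothing.
It fails at once if a bystander (tape, sign block, screwdriver, glue) is moved or lifted by more than 15 mm (distance of any of tape, sign_block, screwdriver, glue from where it was at the start of the episode above 0.015 m).
It fails at once if the pointer is gripped or shoved hard (over 25 N) (contact force between the fingers and pointer above 25 N).
It fails at once if the lock lever is gripped or shoved hard (over 35 N) (contact force between the fingers and lever above 35 N).
It also fails if it takes over 56 s, if anything falls off the work surface, if the arm or the gripper's body presses on something with over 40 N, if the wrist force passes 120 N, or if a joint passes its speed limit or range.

### The arm

A 7-joint arm with a two-finger parallel gripper is mounted at the origin on the work surface. World frame = base frame: x ahead of the robot, y to its left, z up, the work surface at z = 0. Lengths are in m, angles in rad, forces in N, time in s.
With the tool pointing down it reaches from about 0.35 to 0.9 m from the base axis. Payload 8.1 kg.
Tool frame: the origin (TCP) lies at the very end of the fingers, on their centre line; the grasp point (between the pads) lies arm.hold_point_z behind it (arm.hold_point_z is the distance from the TCP to the grasp point, in m); z points along the fingers, y is the line along which they close (so a half turn about z gives the same grasp; the last joint's range is limited). The gripper opens to 92 mm and grips with 3 to 60 N. Pads are 19 mm wide; open, the fingers measure 130 mm over their backs; the gripper's body (75 mm by 190 mm) begins 47 mm behind the grasp point.
Start: joints at [-1.258, 0.434, 0.025, 1.573, -0.012, 1.134, -0.075], TCP at [0.252, 0.572, 0.227] pointing down, gripper open.
Joint ranges: [-2.62, 2.62], [-0.44, 2.09], [-1.27, 1.32], [0.08, 2.57], [-1.32, 4.46], [0.12, 2], [-2.74, 2.74]. Speed limits (rad/s): [2.22, 2.22, 3.01, 3.01, 3.14, 3.14, 3.14].

### API

Orientations are given as a rotation vector (axis times angle).
In Python, from cell import arm, vision, job, cut_out gives the robot as it stands. The module is installed in compiled form; this text tells all that it offers.
- The arm moves only by the tool play_rows, never from a script. Its argument "increments" is text: rows parted by semicolons, each of 5 numbers parted by spaces: the shift along the tool's x, y, z in cm, then the turn about the tool's z in degrees, then the opening, from -1 (shut) to 1 (fully open), so that 0 is half open. A call has 1 to 5 rows; each row shifts and turns the commanded pose from where the row before left it, along the tool's axes as they then stand; what a row does not reach is not made up. A row lasts 1/12 s, in which the tool goes at most 41.7 mm and 7.16 degrees, less where a joint would pass 70% of its speed; a pose out of reach is approached as far as the arm can. A call is refused whole if a number of a shift passes 4.17 or a number of a turn 7.16, either way. A call with a gripper value outside its range is refused whole. The fingers move at their own pace and stop on an object; "grip_force" is the grip in N (left out, the last holds). Time passes only in rows, so rows that do not move let the fingers close. It gives the time, the measured TCP pose, the force, the opening and the grip force at its end, in the units of the state.
- arm.observe(): the state, without advancing time (a new reading comes with each control period).
- vision.get_image(name): name is "side" or "top"; returns a dict with "frame" (384x512x3 uint8, red, green, blue), "z_map" (384x512 float32, m along the optical axis (not along the pixel's ray), 0 where there is no reading), "mtx" (3x3 intrinsics, pixels), "cam_to_world" (4x4, takes a point from camera to world coordinates). Camera axes: x right, y up, looking along -z (the intrinsics and any distortion apply to the point x, -y, -z); pixel columns grow to the right and rows downward; lengths in m; the calibration is good to about 2 mm. A picture is of the moment at which its call begins.
- job.sign_off(): hands the job in; it is judged then, once.
Trained networks look in a picture, given as the dict that the camera call returned (one of the last four; its "shot" number tells which), for a name from the list of things; names that differ only in an ending like _2 or _b are one class to them, and where a whole thing is asked for, a point or a joint stands for the part that bears it (a point fixed in the world has none). Each returns a list of dicts, best first, with "confidence" (0 to 1); they miss things now and then, are a little off and sometimes report something else, mostly with a low value. They report only what shows in the picture. A call takes as long as a camera call. They do not tell look-alikes from the thing itself.
- cut_out(query, picture): "mask" (384x512 bool, what is visible of it) and "point" ([row, column] in pixels, amid what is visible of it).
The state is a dict: "clock": time; "joints": joint angles; "dq": joint speeds; "joint_efforts": joint torques, N m; "position": TCP position; "ee_rot": TCP orientation; "force": force on the tool from outside, world axes, zero at the start; "ft_torque": the same for the moment, N m; "width": opening from 0.0 (shut) to 1.0 (fully open); "gripper_force": force on a finger pad.
Only numpy, scipy, OpenCV 4.12 (cv2) and the standard library are available. Lean on these libraries where they do the work, as an engineer would, in place of code of your own. Each camera call takes 0.05 s, during which the arm holds its last target. There are 200 camera calls.

## Working session

There is one attempt and no reset: what is moved stays moved. The work goes in short steps, Python scripts to look and compute and a tool call to move; the robot and the scene stay as the last step left them, time stands still between calls to the robot, and variables do not carry over. Pictures are saved under pics/ and viewed, at most 10 in all, crops included, and the job is handed in when it is done.

Besides the shell and the picture viewer there is one more tool, called after "Emit:" as name(argument=value, ...) on one line, values as JSON. play_rows: Moves the arm, as the interface text tells. Its arguments: {"type":"object","properties":{"increments":{"type":"string"},"grip_force":{"type":"number"}},"required":["increments"]}

```bash
mkdir -p pics
cat > h.py <<'E'
import numpy as np, cv2
from cell import arm, vision, job, cut_out
def pts(p):
    z=p["z_map"];K=p["mtx"];T=p["cam_to_world"]
    r,c=np.mgrid[:z.shape[0],:z.shape[1]]
    x=(c-K[0,2])/K[0,0]*z;y=(r-K[1,2])/K[1,1]*z
    P=np.stack([x,-y,-z],-1)@T[:3,:3].T+T[:3,3]
    P[z==0]=np.nan
    return P
E
python3 - <<'E'
from h import *
print(arm.observe()); print(arm.hold_point_z)
for n in("side","top"):
    p=vision.get_image(n);cv2.imwrite(f"pics/{n}0.png",p["frame"][:,:,::-1]);P=pts(p)
    print(n,p["cam_to_world"][:3].round(3).tolist(),p["mtx"].round(1).tolist())
    for q in["bed","pointer","yellow_magnet","green_magnet","lever","lever_knob","pointer_tip","tape","sign_block","screwdriver","glue"]:
        for d in cut_out(q,p)[:4]:
            print(q,round(d["confidence"],2),np.round(d["point"]),d["mask"].sum(),np.nanmedian(P[d["mask"]],0).round(3))
E
```

```text
{'clock': 0.0, 'joints': array([-1.25757802,  0.43524479,  0.02497388,  1.57410499, -0.01159354,
        1.13397646, -0.07510199]), 'dq': array([-3.40243811e-04,  2.02644290e-03, -9.65371104e-04,  3.52222132e-05,
        2.23337290e-04,  2.34993909e-03, -8.20586634e-04]), 'joint_efforts': array([-8.89688436e-04, -6.67845368e+01,  9.84138586e-01, -3.14460683e+01,
       -6.07311074e-02,  4.28872823e-02,  9.24079859e-05]), 'position': array([0.25231059, 0.57125045, 0.22592838]), 'ee_rot': array([-6.48540789e-01, -3.07373867e+00,  2.47951343e-03]), 'force': array([ 0.11030964, -0.45117341, -0.21842235]), 'ft_torque': array([0.00871929, 0.07025195, 0.02577698]), 'gripper_force': 0.0, 'width': 1.000865516983757}
0.0188
side [[0.77, 0.413, -0.486, -0.186], [-0.638, 0.492, -0.592, -0.919], [-0.005, 0.766, 0.642, 1.048]] [[478.5, 0.0, 262.2], [0.0, 478.5, 186.7], [0.0, 0.0, 1.0]]
bed 0.77 [203. 288.] 7809 [ 0.591 -0.094  0.021]
pointer 0.85 [194. 266.] 485 [ 0.536 -0.054  0.054]
yellow_magnet 0.53 [202. 324.] 64 [ 0.675 -0.165  0.03 ]
green_magnet 0.64 [268. 361.] 395 [ 0.588 -0.407  0.021]

[... 1071 characters left out ...]
 0.544 -0.237  0.057]
lever_knob 0.63 [165. 254.] 12102 [ 0.598 -0.042  0.021]
pointer_tip 0.55 [181. 255.] 441 [ 0.533 -0.047  0.057]
tape 0.54 [175. 204.] 248 [0.531 0.119 0.064]
tape 0.41 [182. 321.] 283 [ 0.549 -0.237  0.057]
tape 0.39 [188. 256.] 374 [ 0.526 -0.047  0.057]
sign_block 0.97 [160. 142.] 981 [0.603 0.305 0.079]
sign_block 0.52 [163. 254.] 11572 [ 0.597 -0.045  0.021]
screwdriver 0.84 [172. 370.] 238 [ 0.591 -0.404  0.023]
screwdriver 0.61 [266. 365.] 263 [ 0.289 -0.389  0.024]
screwdriver 0.57 [155. 226.] 70 [0.639 0.05  0.03 ]
glue 0.67 [152. 357.] 257 [ 0.641 -0.358  0.068]
glue 0.53 [184. 318.] 284 [ 0.548 -0.237  0.057]
glue 0.39 [165. 255.] 11610 [ 0.597 -0.045  0.021]
```

Run:
```python
import cv2
a=cv2.imread("pics/top0.png")[100:240,120:400];cv2.imwrite("pics/c1.png",cv2.resize(a,(800,400),interpolation=cv2.INTER_CUBIC))
a=cv2.imread("pics/side0.png")[120:290,200:430];cv2.imwrite("pics/c2.png",cv2.resize(a,(800,591),interpolation=cv2.INTER_CUBIC))
```

```text
(no output)
```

View pics/c1.png

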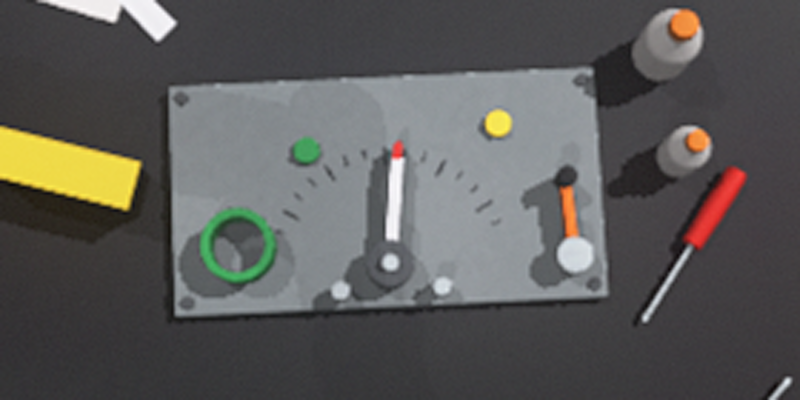

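View pics/c2.png

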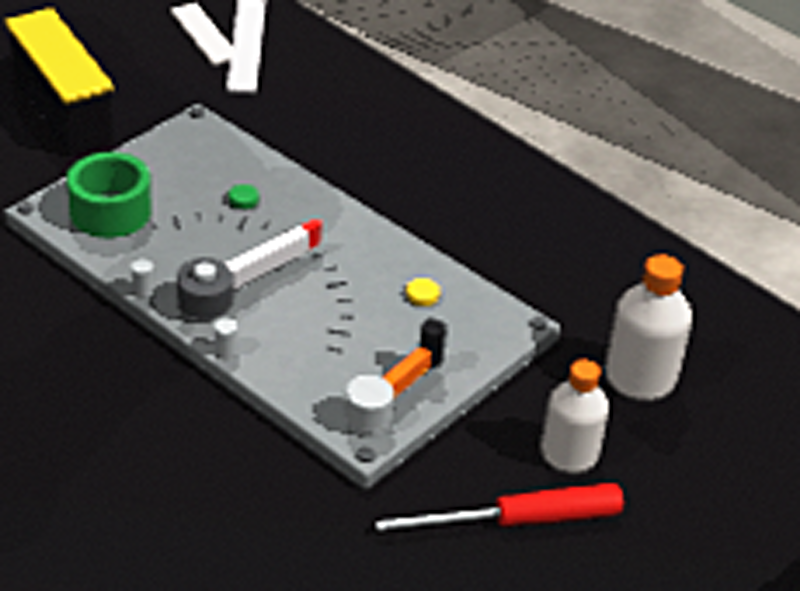

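The top crop shows the pointer hub at (390,263) and its red tip at (397,148). The yellow magnet is at (498,123) to the right, with green at (306,150) to the left. The lever hub is at (575,255) and its knob at (565,177).

Possible mix-ups, full-image pixels: yellow magnet (row 143, col 294) against green magnet (153, 227) and the sign block's yellow face (160, 142). The target is the yellow disc on the bed.

```bash
cat >> h.py <<'E'
def ray(p,rc,z):
    K=p["mtx"];T=p["cam_to_world"]
    d=T[:3,:3]@np.array([(rc[1]-K[0,2])/K[0,0],-(rc[0]-K[1,2])/K[1,1],-1]);o=T[:3,3]
    return (o+d*(z-o[2])/d[2])[:2]
def cen(m,box):
    r0,r1,c0,c1=box;k=np.zeros_like(m);k[r0:r1,c0:c1]=m[r0:r1,c0:c1]
    r,c=np.nonzero(k);return np.array([r.mean(),c.mean()]),len(r)
def hsv(p): return cv2.cvtColor(p["frame"],cv2.COLOR_RGB2HSV).astype(int)
def red_tip(p,box):
    H=hsv(p);m=((H[...,0]<8)|(H[...,0]>172))&(H[...,1]>140)&(H[...,2]>80)
    return cen(m,box)
E
python3 - <<'E'
from h import *
B={"top":dict(y=(135,152,280,305),g=(145,160,218,236),r=(145,160,250,270),hub=(170,215,235,280),lev=(150,200,305,335)),
"side":dict(y=(195,212,312,335),g=(168,185,260,282),r=(180,195,280,296),lev=(205,250,290,335),hub=(180,220,240,280))}
for n in("top","side"):
    p=vision.get_image(n);H=hsv(p);h,s,v=H[...,0],H[...,1],H[...,2];P=pts(p)
    ym=(h>20)&(h<35)&(s>120)&(v>100);gm=(h>50)&(h<85)&(s>100);om=(h>5)&(h<20)&(s>140)&(v>80)
    for k,m in(("y",ym),("g",gm)):
        c,N=cen(m,B[n][k]);print(n,k,c.round(1),N,ray(p,c,.030).round(4))
    c,N=red_tip(p,B[n]["r"]);print(n,"red",c.round(1),N,ray(p,c,.055 if n=="top" else .05).round(4))
    c,N=cen(om,B[n]["lev"]);print(n,"orange",c.round(1),N,ray(p,c,.053 if n=="top" else .047).round(4))
    # lever knob and hub top by depth
    z=P[...,2];bx=P[...,0];by=P[...,1]
    def st(name,m):
        print(n,name,m.sum(),np.median(P[m],0).round(4) if m.sum() else 0, P[m].mean(0).round(4) if m.sum() else 0)
    st("knob",(z>.067)&(z<.08)&(abs(bx-.59)<.05)&(abs(by+.235)<.04))
    st("levhub",(z>.055)&(z<.066)&(abs(bx-.51)<.03)&(abs(by+.243)<.04))
    st("pin",(z>.062)&(z<.07)&(abs(bx-.5)<.03)&(abs(by+.045)<.04))
    st("hub",(z>.055)&(z<.07)&(abs(bx-.49)<.05)&(abs(by+.05)<.03))
    # bed mask
    m=(z>.014)&(z<.026)&(bx>.35)&(bx<.8)&(abs(by)<.33)
    m=cv2.morphologyEx(m.astype(np.uint8),cv2.MORPH_CLOSE,np.ones((25,25)))
    m=cv2.morphologyEx(m,cv2.MORPH_OPEN,np.ones((9,9)))
    _,lab,stt,_=cv2.connectedComponentsWithStats(m);i=1+stt[1:,4].argmax();m=(lab==i)
    r,c=np.nonzero(m);W=np.array([ray(p,(a,b),.02) for a,b in zip(r,c)])
    print(n,"bed",cv2.minAreaRect((W*1000).astype(np.float32)))
# glue/tape extents
E
```

```text
top y [142.9 293.9] 67 [ 0.6738 -0.1622]
top g [152.3 227. ] 63 [0.6384 0.0495]
top red [152.3 258.8] 15 [ 0.6362 -0.051 ]
top orange [173.2 318.5] 72 [ 0.5751 -0.2378]
top knob 35 [ 0.6126 -0.2325  0.073 ] [ 0.6118 -0.2323  0.0732]
top levhub 92 [ 0.5255 -0.2425  0.0593] [ 0.5255 -0.2437  0.0595]
top pin 50 [ 0.5135 -0.0452  0.0633] [ 0.5115 -0.0457  0.0643]
top hub 202 [ 0.5138 -0.0448  0.0597] [ 0.5138 -0.0444  0.06  ]
top bed ((597.18994140625, -23.854217529296875), (260.0047607421875, 515.16064453125), 4.036948204040527)
side y [203.5 321.3] 60 [ 0.6758 -0.1645]
side g [176.1 269.5] 51 [0.64   0.0474]
side red [186.1 289.6] 27 [ 0.64   -0.0532]
side orange [225.9 317.1] 98 [ 0.5811 -0.2397]
side knob 37 [ 0.6121 -0.2365  0.0732] [ 0.6123 -0.2365  0.0726]
side levhub 89 [ 0.5259 -0.2467  0.0586] [ 0.5261 -0.2462  0.0587]
side pin 32 [ 0.5132 -0.0484  0.0641] [ 0.5123 -0.0473  0.0649]
side hub 145 [ 0.513  -0.0501  0.0592] [ 0.5135 -0.0486  0.0599]
side bed ((595.6608276367188, -11.383148193359375), (267.63031005859375, 590.38330078125), 3.957854747772217)
```

Pivot is about (0.513,-0.047) and yellow lies at about -36° in world; the pointer is at about -3°. I'll turn the tool so its y axis is normal to the final pointer line, shut the fingers and travel over.

Emit:
play_rows(increments="0 0 0 6.1 -1;0 0 0 6.1 -1;-3.7 -1.44 0 0 -1;-3.7 -1.44 0 0 -1;-3.7 -1.44 0 0 -1")

```text
clock: 1.72
position: [0.317, 0.4706, 0.2266]
ee_rot: [0.969, 2.988, -0.0]
force: [0.8, -0.2, -0.6]
width: 0.688
gripper_force: 0.0
```

Emit:
play_rows(increments="-3.7 -1.44 0 0 -1;-3.7 -1.44 0 0 -1;-3.7 -1.44 0 0 -1;-3.7 -1.44 0 0 -1;-3.7 -1.44 0 0 -1")

```text
clock: 2.13
position: [0.4249, 0.3028, 0.2271]
ee_rot: [0.971, 2.987, 0.001]
force: [0.6, -0.0, -0.5]
width: 0.325
gripper_force: 0.0
```

Emit:
play_rows(increments="-3.7 -1.44 0 0 -1;-3.7 -1.44 0 0 -1;-3.7 -1.44 0 0 -1;-3.7 -1.44 0 0 -1;0 0 0 0 -1")

```text
clock: 2.55
position: [0.5141, 0.1621, 0.2273]
ee_rot: [0.986, 2.979, -0.004]
force: [0.2, -1.3, -0.3]
width: 0.013
gripper_force: 0.0
```

Emit:
play_rows(increments="-3.48 -1.35 0 0 -1;-3.48 -1.35 0 0 -1;-3.48 -1.35 0 0 -1;-3.48 -1.35 0 0 -1;-3.48 -1.35 0 0 -1")

```text
clock: 2.97
position: [0.6117, 0.0127, 0.2269]
ee_rot: [0.971, 2.988, 0.0]
force: [0.0, 0.5, -0.2]
width: 0.003
gripper_force: 0.0
```

Emit:
play_rows(increments="0 0 3.5 0 -1;0 0 3.5 0 -1;0 0 3.5 0 -1;0 0 0 0 -1;0 0 0 0 -1")

```text
clock: 3.38
position: [0.6097, 0.0141, 0.1208]
ee_rot: [-0.97, -2.984, 0.002]
force: [0.2, 0.0, 1.5]
width: 0.006
gripper_force: 0.0
```

Emit:
play_rows(increments="0 0 3 0 -1;0 0 3 0 -1;0 0 2.1 0 -1;0 0 0 0 -1;0 0 0 0 -1")

```text
clock: 3.8
position: [0.6119, 0.0142, 0.0425]
ee_rot: [0.971, 2.987, 0.001]
force: [0.4, 0.7, 0.3]
width: -0.0
gripper_force: 0.0
```

Run:
```python
from h import *
s=arm.observe();print(s["position"],s["force"])
p=vision.get_image("top");cv2.imwrite("pics/t2.png",cv2.resize(p["frame"][100:240,180:400,::-1],(800,509),interpolation=cv2.INTER_CUBIC))
```

```text
[0.61193684 0.01418196 0.042473  ] [0.38458405 0.72223819 0.26820303]
```

View pics/t2.png

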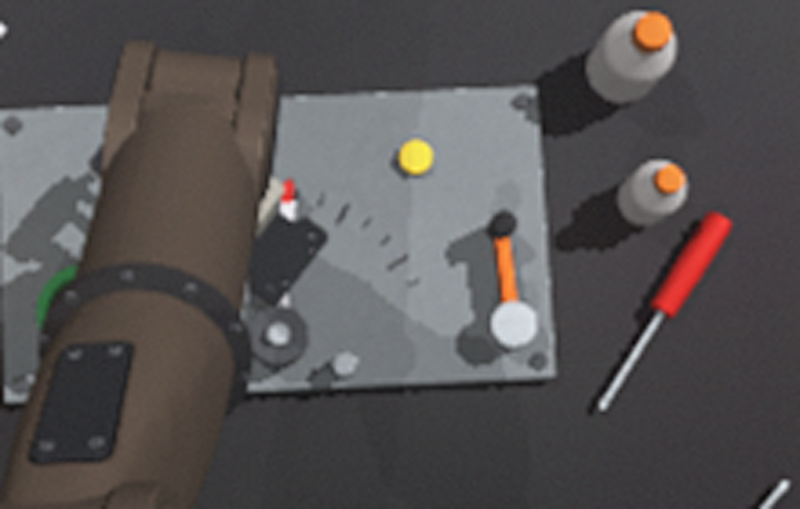

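The finger is down left of the pointer, with the red tip at (289,190) and the hub pin at (278,333) visible. The path along -y is clear, so I'll push slowly.

Emit:
play_rows(increments="-0.59 -0.81 0 0 -1;-0.59 -0.81 0 0 -1;-0.59 -0.81 0 0 -1;-0.29 -0.4 0 0 -1;-0.29 -0.4 0 0 -1")

```text
clock: 4.27
position: [0.6115, -0.0271, 0.0415]
ee_rot: [0.973, 2.986, 0.001]
force: [0.8, 3.3, 1.9]
width: 0.005
gripper_force: 1.4
```

Emit:
play_rows(increments="-0.29 -0.4 0 0 -1;-0.29 -0.4 0 0 -1;-0.29 -0.4 0 0 -1;-0.29 -0.4 0 0 -1;-0.29 -0.4 0 0 -1")

```text
clock: 4.68
position: [0.6104, -0.0508, 0.0404]
ee_rot: [-0.971, -2.987, -0.0]
force: [-1.2, 3.0, -0.0]
width: 0.004
gripper_force: 1.3
```

```bash
cat > m.py <<'E'
from h import *
s=arm.observe();print(s["position"].round(4),s["force"].round(1))
for n,pv,ym in(("top",np.array([.5138,-.0448]),np.array([.6738,-.1622])),("side",np.array([.5125,-.0480]),np.array([.6758,-.1645]))):
    p=vision.get_image(n);P=pts(p);z=P[...,2];q=P-np.r_[pv,0];r=np.hypot(q[...,0],q[...,1])
    H=hsv(p);red=((H[...,0]<8)|(H[...,0]>172))&(H[...,1]>140)&(H[...,2]>80)
    m=red&(r>.1)&(r<.145)&(z>.025)&(z<.065)
    t=ym-pv;a0=np.degrees(np.arctan2(t[1],t[0]))
    if m.sum()>3:
        rc=np.argwhere(m).mean(0);d=ray(p,rc,.052 if n=="top" else .049)-pv
        print(n,m.sum(),rc.round(1),"r",np.hypot(*d).round(4),"ang",np.degrees(np.arctan2(d[1],d[0])).round(2),"target",a0.round(2))
    else: print(n,"no red",m.sum())
    b=(z>.048)&(z<.06)&(r>.04)&(r<.112)&(H[...,1]<60)&(H[...,2]>150)
    if b.sum()>10:
        l=P[b][:,:2].astype(np.float32);vx,vy,x,y=cv2.fitLine(l,cv2.DIST_HUBER,0,.01,.01).ravel()
        if vx<0: vx,vy=-vx,-vy
        mm=l.mean(0)-pv
        print("  bar",b.sum(),"slope",np.degrees(np.arctan2(vy,vx)).round(2),"mean-ang",np.degrees(np.arctan2(mm[1],mm[0])).round(2))
    cv2.imwrite(f"pics/last_{n}.png",p["frame"][:,:,::-1])
E
python3 m.py
```

```text
[ 0.6104 -0.0508  0.0404] [-1.2  3.  -0. ]
top no red 0
  bar 14 slope -13.52 mean-ang -111.5
side 17 [195.1 295.5] r 0.1231 ang -23.84 target -35.5
  bar 95 slope -36.08 mean-ang -29.89
```

Emit:
play_rows(increments="-0.24 -0.32 0 0 -1;-0.24 -0.32 0 0 -1;-0.24 -0.32 0 0 -1;-0.18 -0.24 0 0 -1;0 0 0 0 -1")

```text
clock: 5.2
position: [0.6111, -0.0669, 0.0407]
ee_rot: [0.973, 2.987, -0.001]
force: [0.8, 1.9, 0.3]
width: 0.006
gripper_force: 0.5
```

```bash
python3 m.py
```

```text
[ 0.6111 -0.0669  0.0407] [0.8 1.9 0.3]
top no red 0
side 24 [197.8 297.1] r 0.1244 ang -30.19 target -35.5
  bar 103 slope -41.27 mean-ang -34.42
```

Emit:
play_rows(increments="-0.18 -0.24 0 0 -1;-0.18 -0.24 0 0 -1;-0.15 -0.2 0 0 -1;-0.12 -0.16 0 0 -1;0 0 0 0 -1")

```text
clock: 5.72
position: [0.6113, -0.0769, 0.0408]
ee_rot: [0.972, 2.987, -0.0]
force: [-0.0, 1.1, -0.4]
width: 0.008
gripper_force: 0.6
```

```bash
python3 m.py
```

```text
[ 0.6113 -0.0769  0.0408] [-0.   1.1 -0.4]
top no red 0
side 24 [199.9 297.9] r 0.1252 ang -34.84 target -35.5
  bar 91 slope -49.07 mean-ang -41.37
```

Emit:
play_rows(increments="0 1 0 0 -1;0 2 0 0 -1;0 0 -3 0 -1;0 0 -4 0 -1;0 0 -4 0 -1")

```text
clock: 6.23
position: [0.6286, -0.0511, 0.1511]
ee_rot: [-0.97, -2.986, 0.002]
force: [1.8, 0.9, -0.4]
width: 0.007
gripper_force: 0.0
```

Emit:
play_rows(increments="2.4 3.3 0 0 -1;2.4 3.3 0 0 -1;2.4 3.3 0 0 -1;2.4 3.3 0 0 -1;2.4 3.3 0 0 -1")

```text
clock: 6.65
position: [0.629, 0.1546, 0.1511]
ee_rot: [0.971, 2.987, 0.001]
force: [0.7, 0.8, -0.4]
width: 0.007
gripper_force: 0.0
```

```bash
python3 m.py
```

```text
[0.629  0.1546 0.1511] [ 0.7  0.8 -0.4]
top 14 [158.5 278. ] r 0.1241 ang -32.43 target -36.27
  bar 141 slope -43.89 mean-ang -37.16
side 37 [198.7 297.8] r 0.1258 ang -32.16 target -35.5
  bar 139 slope -42.76 mean-ang -35.9
```

Run:
```python
import cv2,numpy as np
a=cv2.imread("pics/last_top.png")[130:205,235:305];a=cv2.resize(a,(532,570),interpolation=cv2.INTER_CUBIC)
cv2.imwrite("pics/v3.png",a)
```

```text
(no output)
```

View pics/v3.png

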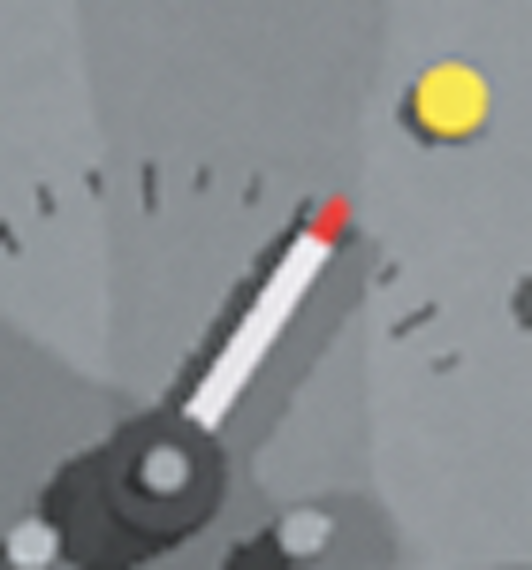

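The crop shows the pin at (165,469), the bar running from (202,418) to (318,240), the red tip end at (340,203) and the magnet at (451,100). The pointer falls a little short of the magnet, so I'll refine the geometry.

```bash
cat > m2.py <<'E'
from h import *
def sub(p,m,z): return np.array([ray(p,rc,z) for rc in np.argwhere(m)])
def fit(n,show=True):
    p=vision.get_image(n);cv2.imwrite(f"pics/last_{n}.png",p["frame"][:,:,::-1])
    H=hsv(p);h,s,v=H[...,0],H[...,1],H[...,2];P=pts(p)
    red=((h<8)|(h>172))&(s>120)&(v>80); yel=(h>20)&(h<35)&(s>120)&(v>100)
    near=lambda c,R:np.hypot(P[...,0]-c[0],P[...,1]-c[1])<R
    Y=sub(p,yel&near((.675,-.163),.03),.030 if n=="top" else .028).mean(0)
    z=P[...,2]
    hb=(z>.048)&(z<.072)&near((.513,-.046),.034)&(v<120)   # dark hub
    k=cv2.minEnclosingCircle(np.argwhere(hb).astype(np.float32)[:,::-1])
    pin=near((.513,-.046),.016)&(v>120)&(z>.05)
    C=ray(p,np.argwhere(pin).mean(0),.065)
    bar=(v>185)&(s<40)&near((.58,-.08),.09)&~near((.513,-.046),.027)&~near((.6758,-.163),.03)&(z>.04)
    num,lab,st,_=cv2.connectedComponentsWithStats(bar.astype(np.uint8));bar=lab==1+st[1:,4].argmax()
    R=red&near((.62,-.1),.1)&(z<.1)
    W=sub(p,bar|R,.055);vx,vy,x,y=cv2.fitLine((W*1000).astype(np.float32),cv2.DIST_L2,0,.01,.01).ravel()
    if vx<0:vx,vy=-vx,-vy
    a=np.degrees(np.arctan2(vy,vx));cr=lambda q:float((vx*(q[1]*1000-y)-vy*(q[0]*1000-x)))
    g=lambda q:np.degrees(np.arctan2(*(q-C)[::-1])).round(2)
    Rm=sub(p,R,.055).mean(0)
    print(n,"pin",C.round(4),pin.sum(),"mag",Y.round(4),"bar n",bar.sum(),"red",R.sum(),"line ang",a.round(2),"line->pin mm",round(cr(C),1),"line->mag mm",round(cr(Y),1),"ang red/mag/bar from pin",g(Rm),g(Y),g(sub(p,bar,.055).mean(0)))
print(arm.observe()["position"].round(4)); fit("top");fit("side")
E
python3 m2.py
```

```text
[0.6278 0.1634 0.1504]
top pin [ 0.5128 -0.0461] 28 mag [ 0.6738 -0.1622] bar n 108 red 18 line ang -32.11 line->pin mm -0.6 line->mag mm -13.4 ang red/mag/bar from pin -31.99 -35.8 -31.56
side pin [ 0.5164 -0.046 ] 24 mag [ 0.677 -0.163] bar n 86 red 39 line ang -38.9 line->pin mm -7.1 line->mag mm 2.6 ang red/mag/bar from pin -37.03 -36.09 -31.71
```

The top view has the pointer at -32.0° and the magnet at -35.8°, so about 3.6° more is needed. The corner-contact model matches, giving a final TCP of about (0.611,-0.0855).

Emit:
play_rows(increments="-2.4 -3.3 0 0 -1;-2.4 -3.3 0 0 -1;-2.4 -3.3 0 0 -1;-2.4 -3.3 0 0 -1;-2.4 -3.3 0 0 -1")

```text
clock: 7.27
position: [0.6285, -0.0558, 0.151]
ee_rot: [0.975, 2.986, -0.001]
force: [0.2, 0.5, -0.1]
width: 0.003
gripper_force: 0.0
```

Emit:
play_rows(increments="0 0 4 0 -1;0 0 4 0 -1;0 0 3 0 -1;0 0 0 0 -1;0 0 0 0 -1")

```text
clock: 7.68
position: [0.6278, -0.0535, 0.04]
ee_rot: [-0.973, -2.984, 0.003]
force: [0.1, -0.7, 1.5]
width: 0.0
gripper_force: 0.0
```

Emit:
play_rows(increments="-0.13 -0.9 0 0 -1;-0.13 -0.9 0 0 -1;-0.13 -0.7 0 0 -1;-0.1 -0.5 0 0 -1;0 0 0 0 -1")

```text
clock: 8.1
position: [0.6153, -0.0811, 0.0421]
ee_rot: [0.974, 2.985, -0.0]
force: [-0.6, -0.1, 0.0]
width: 0.008
gripper_force: 0.1
```

Emit:
play_rows(increments="0 -0.2 0 0 -1;0 -0.2 0 0 -1;0 -0.15 0 0 -1;0 0 0 0 -1;0 0 0 0 -1")

```text
clock: 8.52
position: [0.6122, -0.0833, 0.0408]
ee_rot: [0.971, 2.988, 0.0]
force: [2.5, 1.7, 0.0]
width: 0.006
gripper_force: 0.9
```

```bash
python3 m.py | grep -v bar; python3 -c "
from h import *
print(arm.observe()['position'].round(4))"
```

```text
[ 0.6122 -0.0833  0.0408] [2.5 1.7 0. ]
top no red 0
side 25 [201. 298.] r 0.1248 ang -37.18 target -35.5
[ 0.6122 -0.0832  0.0407]
```

Emit:
play_rows(increments="0 -0.1 0 0 -1;0 -0.08 0 0 -1;0 0 0 0 -1;0 0 0 0 -1")

```text
clock: 8.95
position: [0.6109, -0.0852, 0.0407]
ee_rot: [0.972, 2.987, -0.0]
force: [2.3, 0.7, -0.1]
width: 0.005
gripper_force: 0.9
```

Emit:
play_rows(increments="0 1 0 0 -1;0 2 0 0 -1;0 0 -3 0 -1;0 0 -4 0 -1;0 0 -4 0 -1")

```text
clock: 9.37
position: [0.6273, -0.0598, 0.1506]
ee_rot: [-0.969, -2.984, 0.003]
force: [2.0, -0.2, 0.8]
width: 0.008
gripper_force: 0.0
```

Emit:
play_rows(increments="2.4 3.3 0 0 -1;2.4 3.3 0 0 -1;2.4 3.3 0 0 -1;2.4 3.3 0 0 -1;2.4 3.3 0 0 -1")

```text
clock: 9.78
position: [0.6277, 0.1456, 0.1506]
ee_rot: [-0.971, -2.986, 0.001]
force: [1.0, 0.1, -0.8]
width: 0.006
gripper_force: 0.0
```

```bash
python3 m.py | grep -v bar; python3 m2.py
```

```text
[0.6277 0.1456 0.1506] [ 1.   0.1 -0.8]
top 13 [160.2 280.1] r 0.1234 ang -36.32 target -36.27
side 41 [200.3 298. ] r 0.1253 ang -35.77 target -35.5
[0.6266 0.1543 0.1498]
top pin [ 0.5126 -0.0461] 27 mag [ 0.6738 -0.1622] bar n 104 red 17 line ang -35.87 line->pin mm -0.7 line->mag mm -0.3 ang red/mag/bar from pin -35.55 -35.76 -35.29
side pin [ 0.5161 -0.0465] 22 mag [ 0.6771 -0.1631] bar n 88 red 43 line ang -43.18 line->pin mm -8.9 line->mag mm 16.2 ang red/mag/bar from pin -40.42 -35.9 -34.49
```

The top line passes within 1 mm of the magnet's middle, so the pointer is set. Now I'll plan the lever push.

```bash
cat > lev.py <<'E'
from h import *
from scipy.spatial.transform import Rotation as R
L=np.array([.5258,-.2455])
def tgt(th,gap=0,r=.053):
    t=np.radians(th);e=np.array([np.cos(t),np.sin(t)]);m=np.array([e[1],-e[0]])
    return L+r*e+(.006+.0095*abs(U@m)+.019*abs(V@m)+gap)*m
s=arm.observe();M=R.from_rotvec(s["ee_rot"]).as_matrix();U=M[:2,0];V=M[:2,1]
def dl(a,b): d=b-a;return np.round([U@d*100,V@d*100],2)
E
python3 - <<'E'
from lev import *
p=s["position"];print(p.round(4),s["joints"].round(2))
a=tgt(7,.025);print("descent",a.round(4),"delta cm",dl(p[:2],a))
b=tgt(7,.002);print("touch",b.round(4),dl(a,b))
for th in range(12,94,5):
    c=tgt(th);print(th,c.round(4),dl(b,c));b=c
E
```

```text
[0.6277 0.1456 0.1501] [-0.49  0.54  0.27  1.63 -0.16  1.    0.78]
descent [ 0.5847 -0.2901] delta cm [-22.   -37.85]
touch [ 0.5819 -0.2672] [1.56 1.69]
12 [ 0.583  -0.2597] [0.35 0.68]
17 [ 0.5838 -0.254 ] [0.27 0.51]
22 [ 0.584 -0.248] [0.33 0.49]
27 [ 0.5835 -0.242 ] [0.39 0.46]
32 [ 0.5824 -0.236 ] [0.44 0.42]
37 [ 0.5806 -0.2301] [0.49 0.37]
42 [ 0.5781 -0.2244] [0.54 0.32]
47 [ 0.575  -0.2189] [0.58 0.26]
52 [ 0.5712 -0.2137] [0.61 0.2 ]
57 [ 0.5684 -0.21  ] [0.44 0.14]
62 [ 0.5666 -0.2072] [0.32 0.12]
67 [ 0.5644 -0.2043] [0.34 0.1 ]
72 [ 0.562  -0.2015] [0.36 0.08]
77 [ 0.5593 -0.1988] [0.38 0.06]
82 [ 0.5562 -0.1963] [0.4  0.03]
87 [ 0.5528 -0.1938] [ 0.42 -0.  ]
92 [ 0.5491 -0.1917] [ 0.43 -0.04]
```

Emit:
play_rows(increments="-1.83 -3.15 0 0 -1;-1.83 -3.15 0 0 -1;-1.83 -3.15 0 0 -1;-1.83 -3.15 0 0 -1;-1.83 -3.15 0 0 -1")

```text
clock: 10.4
position: [0.6089, -0.0415, 0.1507]
ee_rot: [-0.975, -2.986, 0.002]
force: [0.2, -0.1, 0.8]
width: 0.005
gripper_force: 0.0
```

Emit:
play_rows(increments="-1.83 -3.15 0 0 -1;-1.83 -3.15 0 0 -1;-1.83 -3.15 0 0 -1;-1.83 -3.15 0 0 -1;-1.83 -3.15 0 0 -1")

```text
clock: 10.82
position: [0.5897, -0.2226, 0.1507]
ee_rot: [-0.975, -2.986, 0.001]
force: [1.4, 1.0, 0.2]
width: 0.008
gripper_force: 0.0
```

Emit:
play_rows(increments="-1.83 -3.15 0 0 -1;-1.83 -3.15 0 0 -1;0 0 0 0 -1;0 0 0 0 -1")

```text
clock: 11.15
position: [0.5813, -0.2966, 0.1506]
ee_rot: [-0.983, -2.983, 0.004]
force: [-0.2, 0.5, -0.5]
width: 0.007
gripper_force: 0.0
```

```bash
python3 -c "
from lev import *
print(s['position'].round(4),dl(s['position'][:2],tgt(7,.025)))"
```

```text
[ 0.5813 -0.2966  0.1506] [0.12 0.73]
```

Emit:
play_rows(increments="0 0 4 0 -1;0 0 4 0 -1;0 0 2.8 0 -1;0 0 0 0 -1;0 0 0 0 -1")

```text
clock: 11.57
position: [0.5827, -0.2907, 0.0418]
ee_rot: [-0.97, -2.984, -0.001]
force: [0.6, 0.1, 0.6]
width: 0.004
gripper_force: 0.0
```

```bash
python3 -c "
from lev import *
print(s['position'].round(4),s['force'],dl(s['position'][:2],tgt(7,.002)))
p=vision.get_image('top');cv2.imwrite('pics/t5.png',cv2.resize(p['frame'][110:230,230:400,::-1],(800,565),interpolation=cv2.INTER_CUBIC))"
```

```text
[ 0.5827 -0.2907  0.0418] [0.55907091 0.09586534 0.64698296] [1.45 1.85]
```

View pics/t5.png

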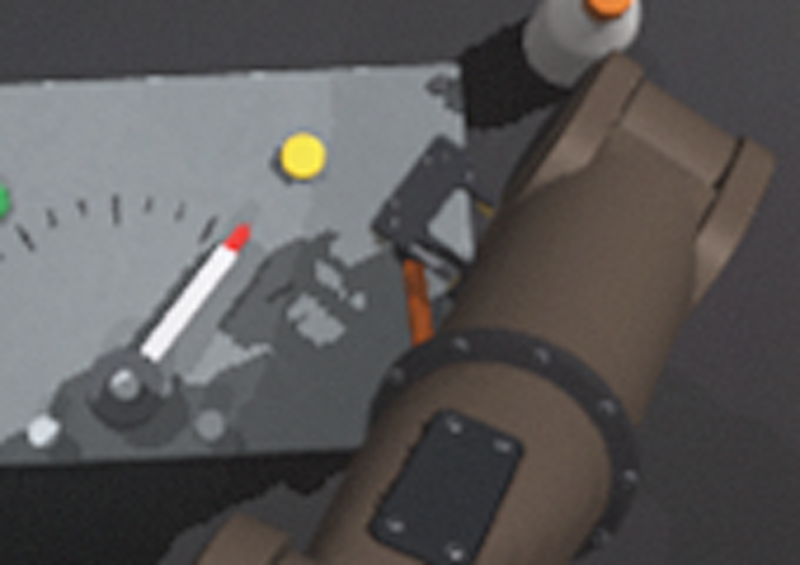

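The pointer, from the pin at (123,382) to the tip at (240,232), aims at the magnet at (302,156). The finger is down right of the lever, whose orange bar is at (415,300) and unmoved. I'll begin the arc.

Emit:
play_rows(increments="0.75 0.95 0 0 -1;0.7 0.9 0 0 -1;0.35 0.68 0 0 -1;0.27 0.51 0 0 -1;0.33 0.49 0 0 -1")

```text
clock: 12.03
position: [0.5857, -0.2489, 0.044]
ee_rot: [0.97, 2.986, -0.001]
force: [-2.0, -4.4, 3.4]
width: 0.004
gripper_force: 2.3
```

Emit:
play_rows(increments="0.39 0.46 0 0 -1;0.44 0.42 0 0 -1;0.49 0.37 0 0 -1;0.54 0.32 0 0 -1;0 0 0 0 -1")

```text
clock: 12.45
position: [0.5792, -0.2233, 0.0425]
ee_rot: [-0.969, -2.988, -0.002]
force: [1.4, -1.5, 0.5]
width: 0.002
gripper_force: 0.6
```

```bash
python3 -c "
from lev import *
print(s['position'].round(4),s['force'].round(1),tgt(42).round(4))
for t in (57,72,82): print(t,dl(s['position'][:2],tgt(t)))"
```

```text
[ 0.5792 -0.2233  0.0425] [ 1.4 -1.5  0.5] [ 0.5781 -0.2243]
57 [1.65 0.45]
72 [2.66 0.76]
82 [3.44 0.84]
```

Emit:
play_rows(increments="0.55 0.2 0 0 -1;0.55 0.15 0 0 -1;0.5 0.1 0 0 -1;0.36 0.1 0 0 -1;0.36 0.1 0 0 -1")

```text
clock: 12.87
position: [0.5646, -0.2066, 0.0429]
ee_rot: [0.972, 2.986, -0.001]
force: [3.4, -4.2, 0.4]
width: 0.009
gripper_force: 2.2
```

Emit:
play_rows(increments="0.34 0.1 0 0 -1;0.38 0.05 0 0 -1;0.38 0.03 0 0 -1;0.3 0 0 0 -1;0 0 0 0 -1")

```text
clock: 13.28
position: [0.5541, -0.1961, 0.043]
ee_rot: [0.971, 2.987, 0.001]
force: [2.1, -2.3, 2.7]
width: 0.002
gripper_force: 1.7
```

```bash
python3 -c "
from lev import *
print(s['position'].round(4),s['force'].round(1))
for t in (82,87,92): print(t,tgt(t).round(4),dl(s['position'][:2],tgt(t)))"
```

```text
[ 0.5541 -0.1961  0.043 ] [ 2.1 -2.3  2.7]
82 [ 0.5563 -0.1963] [-0.18  0.11]
87 [ 0.5529 -0.1938] [0.23 0.11]
92 [ 0.5491 -0.1917] [0.67 0.07]
```

Emit:
play_rows(increments="0.2 0.05 0 0 -1;0.2 0 0 0 -1;0.15 0 0 0 -1;0.1 0 0 0 -1;0 0 0 0 -1")

```text
clock: 13.7
position: [0.549, -0.1922, 0.0427]
ee_rot: [-0.971, -2.987, -0.0]
force: [2.7, -2.3, 3.2]
width: 0.006
gripper_force: 1.7
```

Emit:
play_rows(increments="0.1 0 0 0 -1;0.1 0 0 0 -1;0 0 0 0 -1")

```text
clock: 13.95
position: [0.5474, -0.1911, 0.0427]
ee_rot: [-0.971, -2.987, -0.0]
force: [2.3, -2.8, 2.2]
width: 0.004
gripper_force: 1.6
```

Emit:
play_rows(increments="0.1 0 0 0 -1;0.1 0 0 0 -1;0 0 0 0 -1")

```text
clock: 14.2
position: [0.546, -0.19, 0.0427]
ee_rot: [0.971, 2.987, 0.0]
force: [3.3, -2.3, 0.7]
width: 0.006
gripper_force: 1.7
```

Emit:
play_rows(increments="0.1 0 0 0 -1;0.1 0 0 0 -1;0 0 0 0 -1")

```text
clock: 14.45
position: [0.5454, -0.1891, 0.0431]
ee_rot: [0.971, 2.986, 0.0]
force: [5.1, -2.6, 0.8]
width: 0.005
gripper_force: 2.7
```

```bash
python3 -c "
from lev import *
for n in('top','side'):
    p=vision.get_image(n);P=pts(p);z=P[...,2];v=hsv(p)[...,2]
    m=(z>.067)&(z<.078)&(np.hypot(P[...,0]-.52,P[...,1]+.16)<.03)&(v<90)
    if m.sum()>3:
        d=P[m].mean(0)[:2]-L;print(n,m.sum(),P[m].mean(0).round(4),np.hypot(*d).round(4),np.degrees(np.arctan2(d[1],d[0])).round(1))
    cv2.imwrite(f'pics/last_{n}.png',p['frame'][:,:,::-1])
a=cv2.imread('pics/last_side.png')[150:280,220:370];cv2.imwrite('pics/v6.png',cv2.resize(a,(690,598),interpolation=cv2.INTER_CUBIC))"
```

```text
side 33 [ 0.5221 -0.1617  0.0726] 0.0839 92.5
```

View pics/v6.png

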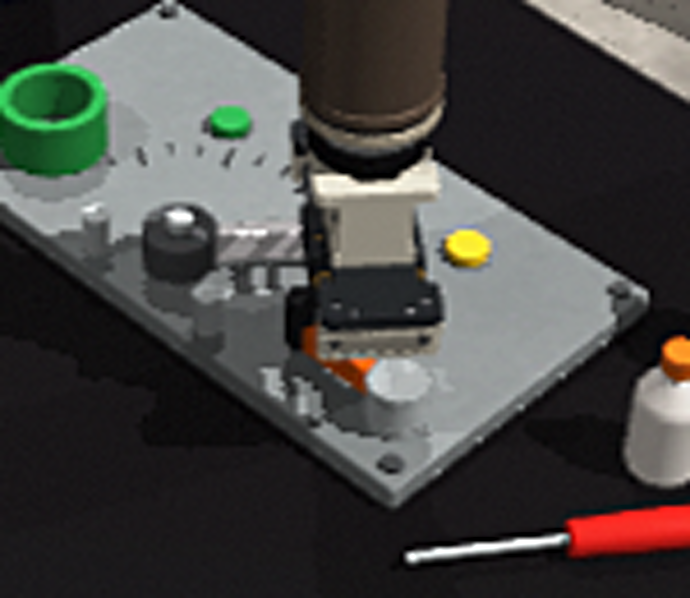

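The side view shows the lever lying along +y at 92.5°, against its stop, with the knob at (300,320) and rising force. I'll withdraw away from it, lift and check.

Emit:
play_rows(increments="-0.5 0 0 0 -1;-1.5 0 0 0 -1;-1.5 0 0 0 -1;0 0 -3 0 -1;0 0 -4 0 -1")

```text
clock: 14.97
position: [0.5693, -0.2085, 0.1093]
ee_rot: [-0.969, -2.978, 0.001]
force: [1.3, 0.1, 0.7]
width: 0.003
gripper_force: 0.0
```

Emit:
play_rows(increments="0 0 -4 0 -1;0 0 -4 0 -1;-2 -3 0 0 -1;-2 -3 0 0 -1;-2 -3 0 0 -1")

```text
clock: 15.38
position: [0.5677, -0.3173, 0.193]
ee_rot: [-0.967, -2.987, -0.002]
force: [0.4, 0.1, -0.1]
width: 0.003
gripper_force: 0.0
```

Emit:
play_rows(increments="0 -3 0 0 -1;0 -3 0 0 -1;0 -3 0 0 -1;0 0 0 0 -1;0 0 0 0 -1")

```text
clock: 15.8
position: [0.5126, -0.3917, 0.1919]
ee_rot: [-0.977, -2.982, -0.001]
force: [0.7, 0.3, 0.3]
width: 0.008
gripper_force: 0.0
```

```bash
python3 m.py|grep -v bar; python3 m2.py | head -2; python3 -c "
from lev import *
for n in('top','side'):
    p=vision.get_image(n);P=pts(p);z=P[...,2];v=hsv(p)[...,2]
    m=(z>.067)&(z<.078)&(np.hypot(P[...,0]-.52,P[...,1]+.16)<.03)&(v<90)
    if m.sum()>3:
        d=P[m].mean(0)[:2]-L;print(n,m.sum(),np.hypot(*d).round(4),np.degrees(np.arctan2(d[1],d[0])).round(1))
    cv2.imwrite(f'pics/last_{n}.png',p['frame'][:,:,::-1])
a=cv2.imread('pics/last_top.png')[100:240,120:400];cv2.imwrite('pics/v7.png',cv2.resize(a,(800,400),interpolation=cv2.INTER_CUBIC))"
```

```text
[ 0.5126 -0.3917  0.1919] [0.7 0.3 0.3]
top 13 [160.2 280.1] r 0.1234 ang -36.32 target -36.27
side 42 [200.3 298. ] r 0.1253 ang -35.59 target -35.5
[ 0.5153 -0.389   0.1919]
top pin [ 0.5133 -0.0457] 38 mag [ 0.6738 -0.1622] bar n 111 red 17 line ang -35.94 line->pin mm -0.4 line->mag mm -0.5 ang red/mag/bar from pin -35.88 -35.96 -35.55
top 28 0.0866 93.5
side 36 0.0825 93.0
```

View pics/v7.png

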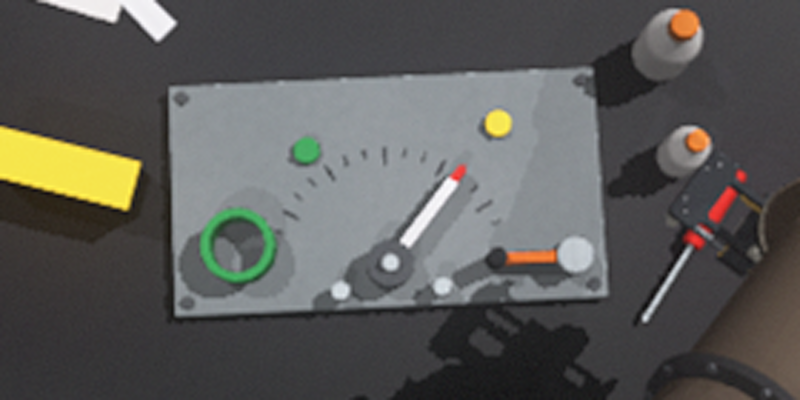

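The pointer, from (390,263) to (460,172), aims at the yellow magnet at (498,123). The lever is home with its knob at (497,257). The bystanders have not moved and the arm is clear.

```bash
python3 -c "
from cell import job
print(job.sign_off())"
```

```text
the job is handed in; nothing more can be done
None
```

I handed the job in: the pointer line passes about 0.5 mm from the yellow magnet's centre, the lock lever is home at about 1.56 rad, the bystanders look unmoved in the final top view, and the arm is clear (no verdict was returned).

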